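# Change over the stirrer: swap the jars, set and lock the speed knob, start

### The arm

A 7-joint arm with a two-finger parallel gripper is mounted at the origin on the work surface. World frame = base frame: x ahead of the robot, y to its left, z up, the work surface at z = 0. Lengths are in m, angles in rad, forces in N, time in s.
With the tool pointing down it reaches from about 0.425 to 0.875 m from the base axis. Payload 8.4 kg.
Tool frame: the origin (TCP) lies at the very end of the fingers, on their centre line; the grasp point (between the pads) lies 19 mm behind it; z points along the fingers, y is the line along which they close (so a half turn about z gives the same grasp; the last joint's range is limited). The gripper opens to 87 mm and grips with 3 to 60 N. Pads are 19 mm wide; open, the fingers measure 117 mm over their backs; the gripper's body (75 mm by 190 mm) begins 51 mm behind the grasp point.
Start: joints at [-1.2, 0.333, 0.04, 1.465, -0.013, 1.343, -0.059], TCP at [0.294, 0.58, 0.223] pointing down, gripper open.
Joint ranges: [-2.58, 2.58], [-0.38, 2.09], [-1.3, 1.39], [0.25, 2.4], [-1.5, 4.64], [0.08, 2.09], [-2.65, 2.65]. Speed limits (rad/s): [2.22, 2.22, 2.79, 2.79, 3.14, 3.14, 3.14].

### API

Orientations are given as a rotation vector (axis times angle).
In Python, from plant import arm, vision gives the robot as it stands.
- The arm moves only by the shell command python3 -m handwheel 'ROWS'. ROWS is JSON, a list of rows, each a list of 3 entries, a list of its own where there are three numbers: the shift along the tool's x, y, z in m, then the turn, a rotation vector about the tool's x, y, z in rad, then the finger opening in m, from 0 to 0.087. In form: [[[dx, dy, dz], [rx, ry, rz], gripper], ...]. A call has 1 to 5 rows; each row shifts and turns the commanded pose from where the row before left it, along the tool's axes as they then stand; what a row does not reach is not made up. A row lasts 1/10 s, in which the tool goes at most 50 mm and 8.59 degrees, less where a joint would pass 70% of its speed; a pose out of reach is approached as far as the arm can. A call with a gripper value outside its range is refused whole. The fingers move at their own pace and stop on an object; the grip force is fixed at half the most. Time passes only in rows, so rows that do not move let the fingers close. It gives the time, the measured TCP pose, the force, the opening and the grip force at its end, in the units of the state.
- arm.sense(): the state, without advancing time (a new reading comes with each control period).
- vision.grab_frame(name): name is "scene" or "side" or "wrist"; returns a dict with "color" (420x560x3 uint8, red, green, blue), "fov_y" (degrees; the focal length in pixels is half the picture's height over the tangent of half this angle, whatever the lens; pixels are square), "cx", "cy" (the principal point, pixels), "extrinsics" (4x4, takes a point from camera to world coordinates). Camera axes: x right, y down, z forward; pixel columns grow to the right and rows downward; lengths in m; the calibration is good to about 2 mm. A picture is of the moment at which its call begins. There is no depth.
- arm.sign_off(): hands the job in; it is judged then, once.
The state is a dict: "clock": time; "joint_pos": joint angles; "qvel": joint speeds; "joint_efforts": joint torques, N m; "eef_pos": TCP position; "ee_rot": TCP orientation; "contact_force": force on the tool from outside, world axes, zero at the start; "ft_torque": the same for the moment, N m; "finger_gap": opening from 0.0 (shut) to 1.0 (fully open); "gripper_force": force on a finger pad.
Only numpy, scipy, OpenCV 4.12 (cv2) and the standard library are available. Lean on these libraries where they do the work, as an engineer would, in place of code of your own. Each camera call takes 0.05 s, during which the arm holds its last target. There are 200 camera calls.

### The job

Change over the three-place stirrer: move every orange-lidded spent jar from its raised pads into the white tray, standing upright, and stand every green-lidded sample jar centred on a raised pad of its own, leaving the blue-lidded standards on the bench. Once all the jars are in place, turn the black knob clockwise, still pushed in, until its white pointer line meets the green mark, then pull the knob fully up to lock it there. Only when it is locked, press the red start button right down and let go; at the end all jars must still be in place and the knob still locked at the mark.

Things in the scene. Friction and masses are not known exactly. Their poses are not given: they have to be found in the camera images.
- pad0 (a point): one of the stirrer's three black rubber pads, 36 mm in diameter; this point is the centre of its top, 50 mm above the bench, x across the stirrer, y along the row. The stirrer is a fixed white box 190 x 360 mm (x, y), deck 40 mm above the bench, with a grey spill lip 6 mm thick and 15 mm high (its top 55 mm above the bench) round its edge; pads are 100 mm apart on its centre line and stand 10 mm above the deck
- pad1 (a point): another of the stirrer's raised pads, the same size; centre of its top
- pad2 (a point): another of the stirrer's raised pads, the same size; centre of its top
- tray_in (a point): loose white open tray for spent jars, 170 x 180 mm outside (x, y), 22 mm high, walls and floor 5 mm thick, 0.6 kg; this point is the centre of its inner floor
- sample0_c (a point): sample jar (may be absent): squat screw-top jar, white with a green lid, 50 mm in diameter, 26 mm high, about 80 g; this point is its centre (13 mm above its base), z along its axis
- sample1_c (a point): sample jar (may be absent): squat screw-top jar, white with a green lid, 50 mm in diameter, 26 mm high, about 80 g; this point is its centre (13 mm above its base), z along its axis
- sample2_c (a point): sample jar (may be absent): squat screw-top jar, white with a green lid, 50 mm in diameter, 26 mm high, about 80 g; this point is its centre (13 mm above its base), z along its axis
- spent0_c (a point): spent jar, standing on a pad at the start (may be absent): squat screw-top jar, white with an orange lid, 50 mm in diameter, 26 mm high, about 80 g; this point is its centre (13 mm above its base), z along its axis
- spent1_c (a point): spent jar, standing on a pad at the start (may be absent): squat screw-top jar, white with an orange lid, 50 mm in diameter, 26 mm high, about 80 g; this point is its centre (13 mm above its base), z along its axis
- spent2_c (a point): spent jar, standing on a pad at the start (may be absent): squat screw-top jar, white with an orange lid, 50 mm in diameter, 26 mm high, about 80 g; this point is its centre (13 mm above its base), z along its axis
- standard0_c (a point): standard, to be left on the bench: squat screw-top jar, white with a blue lid, 50 mm in diameter, 26 mm high, about 80 g; this point is its centre (13 mm above its base), z along its axis
- standard1_c (a point): standard, to be left on the bench: squat screw-top jar, white with a blue lid, 50 mm in diameter, 26 mm high, about 80 g; this point is its centre (13 mm above its base), z along its axis
- knob_grip (a point): centre of the black knurled knob's grip: upright cylinder 38 mm in diameter and 36 mm high, this point on its axis, 16 mm below its top and 20 mm above the 60 mm wide, 5 mm thick skirt disc at its foot (skirt top 62 mm above the bench when pushed in). The knob stands on the flat top (55 mm above the bench) of the fixed white control box, 170 x 140 mm (x, y); the box's x axis runs from the start button to the knob, 87 mm apart
- pointer (a point): outer end of the white pointer line on the knob's skirt, 30 mm from the knob's axis; turns and lifts with the knob
- mark (a point): inner end of the green mark on the white scale ring round the knob, 31 mm from the knob's axis; fixed to the box
- knob_turn (a joint): knob angle in rad, 0 to 4.2, growing clockwise seen from above; stiff (0.04 N m), stays where it is left; starts 0.8 to 2.8 rad short of the mark, and is turned clockwise to it
- knob_lift (a joint): how far the knob is pulled up, in m: 0 pushed in, 0.014 fully out and locked; takes about 5 N and stays where it is left
- start (a joint): travel of the red start button in m: 0 up, 0.006 fully down (5 N), springs back
- start_top (a point): centre of the top of the red start button, 26 mm in diameter, on the control box; it is pressed down
Not all that is in view belongs to the job. What is shaped like the part that bears sample0_c but pink or yellow is not meant.

How it is judged:
On the way, in this order (a step that is already met when the one before it is completed fails the run):
1. all spent jars are upright in the tray and all samples upright on pads of their own (((horizontal distance between sample0_c and pad0 below 0.012 m and z of sample0_c in the frame of pad0 between 0.007 and 0.019 m) or (horizontal distance between sample0_c and pad1 below 0.012 m and z of sample0_c in the frame of pad1 between 0.007 and 0.019 m) or (horizontal distance between sample0_c and pad2 below 0.012 m and z of sample0_c in the frame of pad2 between 0.007 and 0.019 m)) and angle between each of sample0_c, sample1_c, sample2_c, spent0_c, spent1_c, spent2_c's own z axis and vertical below 0.15 rad and linear speed of each of sample0, sample1, sample2, spent0, spent1, spent2 below 0.03 m/s and ((horizontal distance between sample1_c and pad0 below 0.012 m and z of sample1_c in the frame of pad0 between 0.007 and 0.019 m) or (horizontal distance between sample1_c and pad1 below 0.012 m and z of sample1_c in the frame of pad1 between 0.007 and 0.019 m) or (horizontal distance between sample1_c and pad2 below 0.012 m and z of sample1_c in the frame of pad2 between 0.007 and 0.019 m)) and ((horizontal distance between sample2_c and pad0 below 0.012 m and z of sample2_c in the frame of pad0 between 0.007 and 0.019 m) or (horizontal distance between sample2_c and pad1 below 0.012 m and z of sample2_c in the frame of pad1 between 0.007 and 0.019 m) or (horizontal distance between sample2_c and pad2 below 0.012 m and z of sample2_c in the frame of pad2 between 0.007 and 0.019 m)) and x of spent0_c in the frame of tray_in between -0.08 and 0.08 m and y of spent0_c in the frame of tray_in between -0.085 and 0.085 m and z of spent0_c in the frame of tray_in between 0.005 and 0.022 m and x of spent1_c in the frame of tray_in between -0.08 and 0.08 m and y of spent1_c in the frame of tray_in between -0.085 and 0.085 m and z of spent1_c in the frame of tray_in between 0.005 and 0.022 m and x of spent2_c in the frame of tray_in between -0.08 and 0.08 m and y of spent2_c in the frame of tray_in between -0.085 and 0.085 m and z of spent2_c in the frame of tray_in between 0.005 and 0.022 m), for 0.2 s.
2. the knob, still pushed in, has its pointer at the green mark (horizontal distance between pointer and mark below 0.0065 m and value of joint knob_lift below 0.004 m), for 0.2 s.
3. the knob is pulled up and locked with its pointer at the mark (horizontal distance between pointer and mark below 0.0065 m and value of joint knob_lift above 0.01 m), for 0.2 s.
4. the start button is pressed down (value of joint start above 0.0045 m), for 0.05 s.
At the end, for the whole second after the job is handed in: Samples upright and still (0.15 rad), each within 12 mm of a pad's centre; spent jars upright on the tray floor; pointer end within 6.5 mm of the mark's inner end, knob up more than 10 of its 14 mm, start button back up (all of step 1 and all of step 3 and value of joint start below 0.002 m); the robot touches nothing.
It fails at once if a blue-lidded standard is lifted off the bench (height (world z) of any of standard0_c, standard1_c above 0.045 m).
It fails at once if the start button is pressed before the knob is locked (value of joint start above 0.0035 m and value of joint knob_lift below 0.01 m).
Of sample0, sample1, sample2 only 2 to 3 are there at a start; the rules pass over those that are not, and their reading is None.
Of spent0, spent1, spent2 only 1 to 2 are there at a start; the rules pass over those that are not, and their reading is None.
At some moment in a run one of sample0, sample1, sample2, spent0, spent1, spent2 may be knocked a few centimetres aside while the robot is not near it.
Once in a run the grip may slacken for a moment while it holds something.
It also fails if it takes over 210 s, if anything falls off the work surface, if the arm or the gripper's body presses on something with over 40 N, if the wrist force passes 120 N, or if a joint passes its speed limit or range.

## Working session

There is one attempt and no reset: what is moved stays moved. The work goes in short steps, Python scripts to look and compute and a shell command to move; the robot and the scene stay as the last step left them, time stands still between calls to the robot, and variables do not carry over. Pictures are saved under pics/ and viewed, at most 14 in all, crops included, and the job is handed in when it is done.

```bash
ls; mkdir -p pics; cat > h.py <<'E'
import numpy as np, cv2
from scipy.spatial.transform import Rotation as R
from plant import arm, vision
def grab(n):
    f=vision.grab_frame(n); f['bgr']=f['color'][:,:,::-1].copy(); return f
def cast(f,u,v,z):
    h=f['color'].shape[0]; fl=h/2/np.tan(np.radians(f['fov_y'])/2)
    T=np.array(f['extrinsics']); d=T[:3,:3]@np.array([(u-f['cx'])/fl,(v-f['cy'])/fl,1]); o=T[:3,3]
    return o+d*(z-o[2])/d[2]
def proj(f,p):
    h=f['color'].shape[0]; fl=h/2/np.tan(np.radians(f['fov_y'])/2)
    T=np.array(f['extrinsics']); q=T[:3,:3].T@(np.array(p)-T[:3,3]); return f['cx']+fl*q[0]/q[2],f['cy']+fl*q[1]/q[2]
E
python3 - <<'E'
from h import *
a=[grab(n) for n in('scene','side','wrist')]
for n,f in zip('abc',a):
    cv2.imwrite(f'pics/{n}0.png',f['bgr']); print(f['fov_y'],np.round(f['extrinsics'],3).tolist())
print(arm.sense())
E
```

```text
pics
49.64287943219536 [[0.726, 0.456, -0.514, 1.002], [0.687, -0.488, 0.538, -0.525], [-0.005, -0.744, -0.668, 0.758], [0.0, 0.0, 0.0, 1.0]]
55.26743558279376 [[0.92, -0.255, 0.299, 0.212], [-0.393, -0.591, 0.705, -0.69], [-0.003, -0.766, -0.643, 0.722], [0.0, 0.0, 0.0, 1.0]]
69.04034336642354 [[0.452, 0.862, 0.228, 0.231], [0.892, -0.436, -0.118, 0.612], [-0.002, 0.257, -0.966, 0.385], [0.0, 0.0, 0.0, 1.0]]
{'clock': 0.15, 'joint_pos': array([-1.20018216,  0.33373018,  0.03992762,  1.46607633, -0.01336893,
        1.34333978, -0.05851739]), 'qvel': array([-1.48936167e-03, -2.89326708e-03, -9.99409148e-05, -3.97294716e-03,
        1.16690278e-03,  8.43084609e-04,  4.50080002e-04]), 'joint_efforts': array([ 3.80430007e-03, -6.56841588e+01,  1.33792900e+00, -4.04106438e+01,
       -5.96264144e-02,  4.18417412e-02,  8.88626414e-05]), 'eef_pos': array([0.29415489, 0.5792011 , 0.22187227]), 'ee_rot': array([-7.31289821e-01, -3.05511674e+00,  2.00541940e-03]), 'contact_force': array([ 0.16489764, -0.1946392 ,  1.09101073]), 'ft_torque': array([-0.02032863, -0.01865679,  0.00968578]), 'gripper_force': 0.0, 'finger_gap': 1.0025834979984143}
```

View pics/a0.png

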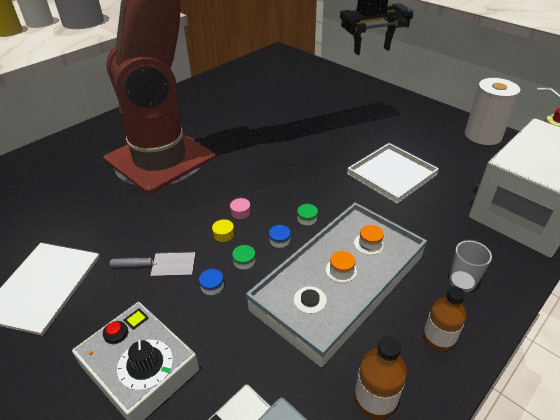

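View pics/b0.png

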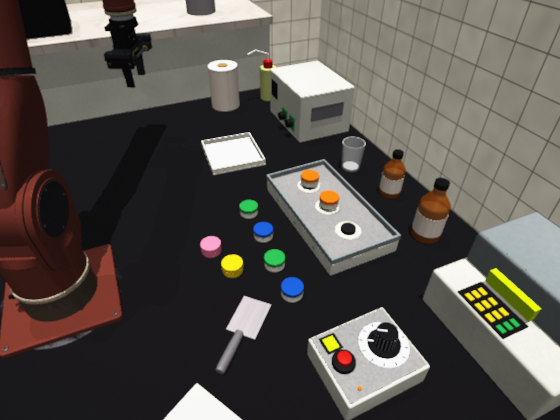

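Scene: the spent (orange) jars are at (371,236) and (342,264). The samples (green) are at (307,213) and (244,256), and the standards (blue) at (280,235) and (211,280). Pink (240,208) and yellow (223,230) are decoys. The tray is at (393,172), the free pad at (310,298), the knob at (145,358) and the button at (115,330). Only two samples and two spent jars are visible.

```bash
cat >> h.py <<'E'
RNG={'orange':((8,150,120),(16,255,255)),'green':((55,120,60),(80,255,255)),'blue':((105,140,80),(125,255,255)),'red':((0,170,80),(5,255,255))}
def blobs(f,c,amin=60):
    m=cv2.inRange(cv2.cvtColor(f['bgr'],cv2.COLOR_BGR2HSV),*RNG[c])
    n,l,s,ce=cv2.connectedComponentsWithStats(m)
    return [(tuple(np.round(ce[i],1)),int(s[i,4]),tuple(int(x) for x in s[i,:4])) for i in range(1,n) if s[i,4]>=amin]
E
python3 - <<'E'
from h import *
for n in('scene','side'):
    f=grab(n); print(n)
    for c,z in(('orange',.071),('green',.021),('blue',.021),('red',.07)):
        for b in blobs(f,c): print(c,b,np.round(cast(f,*b[0],z)[:2],3))
    pts={'scene':[('tray',393,172,.01),('pad',310,298,.05),('knobtop',146,352,.098),('lipN',359,206,.055),('lipE',425,242,.055),('lipS',321,349,.055),('lipW',250,293,.055)],
     'side':[('tray',233,153,.01),('pad',348,230,.05),('knobtop',386,333,.098)]}[n]
    for k,u,v,z in pts: print(k,np.round(cast(f,u,v,z)[:2],3))
    k=f['bgr']; 
    cr=k[300:420,70:210] if n=='scene' else k[300:420,300:440]
    cv2.imwrite(f'pics/k_{n}.png',cv2.resize(cr,None,fx=4,fy=4,interpolation=cv2.INTER_CUBIC))
E
```

```text
scene
orange ((np.float64(371.3), np.float64(232.9)), 267, (360, 225, 24, 19)) [0.657 0.099]
orange ((np.float64(341.9), np.float64(260.9)), 240, (330, 251, 25, 21)) [ 0.661 -0.007]
orange ((np.float64(449.9), np.float64(314.9)), 319, (436, 305, 28, 19)) [0.882 0.024]
orange ((np.float64(384.4), np.float64(375.3)), 652, (364, 362, 40, 26)) [ 0.863 -0.153]
green ((np.float64(307.0), np.float64(211.3)), 273, (297, 204, 21, 16)) [0.475 0.099]
green ((np.float64(243.3), np.float64(253.9)), 355, (232, 245, 23, 19)) [ 0.466 -0.101]
blue ((np.float64(279.2), np.float64(233.0)), 307, (269, 225, 22, 18)) [ 0.478 -0.001]
blue ((np.float64(210.5), np.float64(278.6)), 403, (199, 269, 24, 21)) [ 0.467 -0.195]
red ((np.float64(113.2), np.float64(328.4)), 172, (106, 321, 15, 15)) [ 0.465 -0.406]
tray [0.532 0.386]
pad [ 0.665 -0.108]
knobtop [ 0.565 -0.398]
lipN [0.576 0.167]
lipE [0.749 0.169]
lipS [ 0.752 -0.179]
lipW [ 0.575 -0.181]
side
orange ((np.float64(396.4), np.float64(168.4)), 141, (387, 162, 18, 12)) [0.898 0.033]
orange ((np.float64(309.6), np.float64(175.6)), 178, (301, 170, 18, 13)) 
[... 240 characters left out ...]
23, (239, 199, 19, 15)) [0.475 0.101]
green ((np.float64(274.1), np.float64(257.3)), 323, (263, 249, 23, 18)) [ 0.465 -0.099]
green ((np.float64(511.1), np.float64(323.8)), 130, (502, 318, 19, 13)) [ 0.831 -0.452]
green ((np.float64(500.9), np.float64(328.5)), 65, (495, 324, 12, 10)) [ 0.803 -0.452]
blue ((np.float64(262.8), np.float64(228.7)), 260, (253, 221, 21, 16)) [0.477 0.002]
blue ((np.float64(291.9), np.float64(286.4)), 380, (280, 277, 24, 20)) [ 0.467 -0.193]
red ((np.float64(267.5), np.float64(63.2)), 64, (264, 59, 8, 9)) [0.871 0.918]
red ((np.float64(344.0), np.float64(357.8)), 194, (337, 350, 15, 17)) [ 0.466 -0.404]
tray [0.527 0.384]
pad [ 0.654 -0.113]
knobtop [ 0.547 -0.405]
```

View pics/k_scene.png

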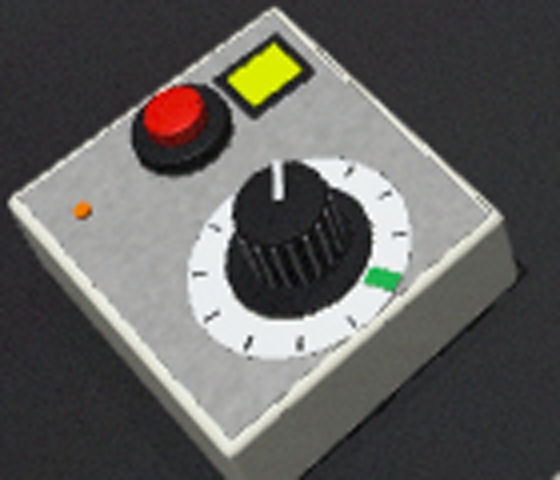

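The crop shows the pointer line on the knob top at (278,180), pointing roughly to image-up, and the green mark at (383,278). Next I square up the tool (tool y = world x) and go above the first spent jar.

```bash
python3 -m handwheel '[[[0,0,0],[0,0,0.1375],0.087],[[0,0,0],[0,0,0.1375],0.087],[[0,0,0],[0,0,0.1375],0.087],[[0,0,0],[0,0,0.1375],0.087],[[0,0,0],[0,0,0.1375],0.087]]'
python3 -m handwheel '[[[0,0,0],[0,0,0.1375],0.087],[[0,0,0],[0,0,0.1375],0.087],[[0,0,0],[0,0,0.1385],0.087],[[-0.037,0.028,0],[0,0,0],0.087],[[-0.037,0.028,0],[0,0,0],0.087]]'
python3 -m handwheel '[[[-0.037,0.028,0],[0,0,0],0.087],[[-0.037,0.028,0],[0,0,0],0.087],[[-0.037,0.028,0],[0,0,0],0.087],[[-0.037,0.028,0],[0,0,0],0.087],[[-0.037,0.028,0],[0,0,0],0.087]]'
python3 -m handwheel '[[[-0.037,0.028,0],[0,0,0],0.087],[[-0.037,0.028,0],[0,0,0],0.087],[[-0.037,0.028,0],[0,0,0],0.087],[[-0.037,0.028,0],[0,0,0],0.087],[[0,0,0],[0,0,0],0.087]]'
python3 - <<'E'
from h import *
s=arm.sense(); print(s['eef_pos'],s['ee_rot'])
f=grab('wrist'); cv2.imwrite('pics/w1.png',f['bgr'])
for b in blobs(f,'orange'): print(b,np.round(cast(f,*b[0],.074),3))
E
```

```text
clock: 0.75
eef_pos: [0.2942, 0.5795, 0.2224]
ee_rot: [1.725, 2.625, -0.001]
contact_force: [-0.3, 0.1, -0.5]
finger_gap: 0.998
gripper_force: 0.0
clock: 1.25
eef_pos: [0.3496, 0.5055, 0.222]
ee_rot: [2.218, 2.225, -0.001]
contact_force: [2.6, 0.2, 0.2]
finger_gap: 1.004
gripper_force: 0.0
clock: 1.75
eef_pos: [0.4911, 0.3189, 0.2227]
ee_rot: [-2.221, -2.222, -0.001]
contact_force: [0.8, 1.0, -1.0]
finger_gap: 0.998
gripper_force: 0.0
clock: 2.25
eef_pos: [0.6055, 0.1644, 0.2227]
ee_rot: [2.23, 2.208, -0.002]
contact_force: [0.1, -0.8, 0.0]
finger_gap: 0.999
gripper_force: 0.0
[0.6055042  0.16439558 0.22270202] [ 2.22950443e+00  2.20784610e+00 -1.91114055e-03]
((np.float64(321.0), np.float64(238.9)), 86, (303, 232, 43, 25)) [0.653 0.117 0.074]
((np.float64(325.9), np.float64(318.7)), 65, (317, 317, 19, 4)) [0.661 0.017 0.074]
```

View pics/w1.png

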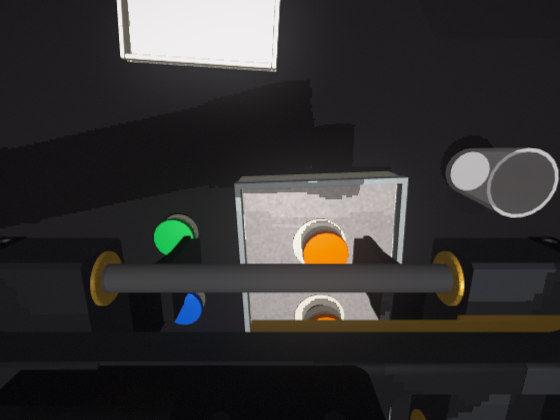

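The wrist view shows the stirrer with orange jars at (325,250) and (325,322), the tray at top-left and the glass outside the lip on the right. The gripper hides the area below row 265, so I use the two fixed views, which agree to 2 mm. Now the first spent jar.

```bash
python3 -m handwheel '[[[-0.033,0.026,0],[0,0,0],0.087],[[-0.0325,0.0255,0],[0,0,0],0.087],[[0,0,0.04],[0,0,0],0.087],[[0,0,0.04],[0,0,0],0.087],[[0,0,0],[0,0,0],0.087]]'
python3 - <<'E'
from h import *
print(arm.sense()['eef_pos'])
for n in('scene','side'):
    f=grab(n); 
    for c,z in(('orange',.071),('green',.021)):
        for b in blobs(f,c)[:4]: print(c,b[:2],np.round(cast(f,*b[0],z)[:2],3))
    p=proj(f,(.66,-.106,.05)); u,v=map(int,p)
    g=cv2.cvtColor(f['bgr'],cv2.COLOR_BGR2GRAY)[v-15:v+16,u-18:u+19]; m=(g<60).astype(np.uint8)
    k,l,s,ce=cv2.connectedComponentsWithStats(m)
    for i in range(1,k):
        if s[i,4]>50: c=ce[i]+[u-18,v-15]; print('pad',s[i],c,np.round(cast(f,*c,.048),4))
E
```

```text
clock: 2.8
eef_pos: [0.65, 0.1078, 0.1368]
ee_rot: [-2.216, -2.219, 0.012]
contact_force: [-0.9, 1.4, -1.2]
finger_gap: 1.001
gripper_force: 0.0
[0.64997301 0.10782967 0.13684985]
orange ((np.float64(371.4), np.float64(233.2)), 327) [0.658 0.098]
orange ((np.float64(342.2), np.float64(260.4)), 395) [ 0.66  -0.006]
orange ((np.float64(449.7), np.float64(314.8)), 333) [0.882 0.024]
orange ((np.float64(383.9), np.float64(374.8)), 720) [ 0.862 -0.153]
green ((np.float64(306.9), np.float64(211.3)), 273) [0.475 0.099]
green ((np.float64(243.3), np.float64(253.9)), 353) [ 0.466 -0.101]
pad [ 11   9  18  16 214] [309.53271028 297.69158879] [ 0.6625 -0.1066  0.048 ]
orange ((np.float64(396.3), np.float64(168.4)), 147) [0.898 0.033]
orange ((np.float64(309.7), np.float64(175.6)), 180) [0.657 0.099]
orange ((np.float64(329.1), np.float64(197.1)), 212) [ 0.66  -0.005]
orange ((np.float64(437.5), np.float64(204.3)), 309) [ 0.897 -0.139]
green ((np.float64(248.1), np.float64(206.0)), 213) [0.474 0.101]
green ((np.float64(274.1), np.float64(257.3)), 322) [ 0.465 -0.099]
green ((np.float64(511.2), np.float64(323.8)), 135) [ 0.831 -0.452]
green ((np.float64(500.9), np.float64(328.5)), 66) [ 0.803 -0.452]
pad [ 11  12  14  11 122] [347.6557377  228.70491803] [ 0.6571 -0.1065  0.048 ]
```

```bash
python3 -m handwheel '[[[-0.009,0.007,0.01],[0,0,0],0.087],[[0,0,0.026],[0,0,0],0.087],[[0,0,0.026],[0,0,0],0.087],[[0,0,0.023],[0,0,0],0.087],[[0,0,0],[0,0,0],0.087]]'
python3 -m handwheel '[[[0,0,0],[0,0,0],0.087],[[0,0,0],[0,0,0],0.035],[[0,0,0],[0,0,0],0.035],[[0,0,0],[0,0,0],0.035],[[0,0,0],[0,0,0],0.035]]'
```

```text
clock: 3.4
eef_pos: [0.6599, 0.0975, 0.0558]
ee_rot: [-2.22, -2.221, 0.004]
contact_force: [-0.4, -0.1, -0.6]
finger_gap: 1.001
gripper_force: 0.0
clock: 3.9
eef_pos: [0.661, 0.0982, 0.0582]
ee_rot: [2.221, 2.221, 0.001]
contact_force: [0.1, 0.1, 0.5]
finger_gap: 0.72
gripper_force: 0.0
```

```bash
python3 -m handwheel '[[[0,0,0.006],[0,0,0],0.035],[[0,0,0],[0,0,0],0.035],[[0,0,0],[0,0,0],0.035],[[0,0,0],[0,0,0],0.035],[[0,0,0],[0,0,0],0.035]]'; python3 -m handwheel '[[[0,0,0],[0,0,0],0.035],[[0,0,-0.03],[0,0,0],0.035],[[0,0,-0.04],[0,0,0],0.035],[[0,0,-0.01],[0,0,0],0.035],[[0,0,0],[0,0,0],0.035]]'
```

```text
clock: 4.4
eef_pos: [0.6607, 0.098, 0.0515]
ee_rot: [-2.221, -2.221, 0.0]
contact_force: [0.5, -0.1, -1.1]
finger_gap: 0.569
gripper_force: 30.0
clock: 4.9
eef_pos: [0.662, 0.0981, 0.1338]
ee_rot: [2.22, 2.22, 0.005]
contact_force: [0.3, 1.0, -0.0]
finger_gap: 0.567
gripper_force: 30.0
```

```bash
python3 - <<'E'
from h import *
for n in('scene','side'):
    f=grab(n); h=cv2.cvtColor(f['bgr'],cv2.COLOR_BGR2HSV)
    # tray: bright blob containing guess
    g=cv2.inRange(cv2.cvtColor(f['bgr'],cv2.COLOR_BGR2GRAY),120,255)
    k,l,s,ce=cv2.connectedComponentsWithStats(g); u,v=map(int,proj(f,(.53,.385,.005))); i=l[v,u]
    c=max(cv2.findContours((l==i).astype(np.uint8),0,2)[0],key=cv2.contourArea)
    q=cv2.approxPolyDP(c,8,True)[:,0]; print(n,s[i],ce[i],[np.round(cast(f,*p,.022)[:2],3).tolist() for p in q],np.round(cast(f,*ce[i],.008),3))
    for b in blobs(f,'orange')[:3]: print(b[:2],np.round(cast(f,*b[0],.14),3))
E
```

```text
scene [     0      0    560    420 193399] [276.82853065 200.01230616] [[-0.833, -0.112], [0.17, -0.505], [0.105, -0.391], [0.235, -0.319], [0.338, -0.496], [0.262, -0.541], [0.446, -0.613], [0.689, -0.383], [0.689, -0.3], [0.805, -0.274], [0.998, -0.092], [0.994, 0.297], [0.895, 0.579], [0.702, 0.585], [0.7, 0.909], [0.77, 0.934], [0.713, 1.097], [0.635, 1.102], [0.703, 1.126], [0.517, 1.653], [-0.054, 1.746], [-1.237, 0.662], [-0.833, 0.364]] [0.382 0.089 0.008]
((np.float64(376.2), np.float64(204.1)), 261) [0.65  0.112 0.14 ]
((np.float64(342.2), np.float64(260.4)), 395) [ 0.695 -0.058  0.14 ]
((np.float64(449.2), np.float64(314.7)), 353) [ 0.893 -0.032  0.14 ]
side [ 201  132   65   43 1878] [232.48988285 152.45260916] [[0.615, 0.471], [0.448, 0.486], [0.429, 0.281], [0.592, 0.268]] [0.527 0.391 0.008]
((np.float64(313.1), np.float64(149.9)), 143) [0.672 0.117 0.14 ]
((np.float64(396.3), np.float64(168.4)), 147) [ 0.825 -0.044  0.14 ]
((np.float64(329.1), np.float64(197.1)), 213) [ 0.613 -0.078  0.14 ]
```

```bash
python3 -m handwheel '[[[0.037,-0.015,0],[0,0,0],0.035],[[0.037,-0.015,0],[0,0,0],0.035],[[0.037,-0.015,0],[0,0,0],0.035],[[0.037,-0.015,0],[0,0,0],0.035],[[0.037,-0.015,0],[0,0,0],0.035]]' | tail -2;  python3 -m handwheel '[[[0.037,-0.015,0],[0,0,0],0.035],[[0.037,-0.015,0],[0,0,0],0.035],[[0.037,-0.015,0],[0,0,0],0.035],[[0.032,-0.014,0],[0,0,0],0.035],[[0,0,0],[0,0,0],0.035]]'
python3 - <<'E'
from h import *
import time
f=grab('wrist'); cv2.imwrite('pics/w2.png',f['bgr']); s=arm.sense(); print(s['eef_pos'],s['finger_gap'])
E
```

```text
finger_gap: 0.571
gripper_force: 30.0
clock: 6.0
eef_pos: [0.5214, 0.4323, 0.1287]
ee_rot: [-2.209, -2.228, 0.005]
contact_force: [-0.4, 0.1, -1.3]
finger_gap: 0.566
gripper_force: 30.0
[0.52354842 0.42887057 0.12893497] 0.5682745084532946
```

View pics/w2.png

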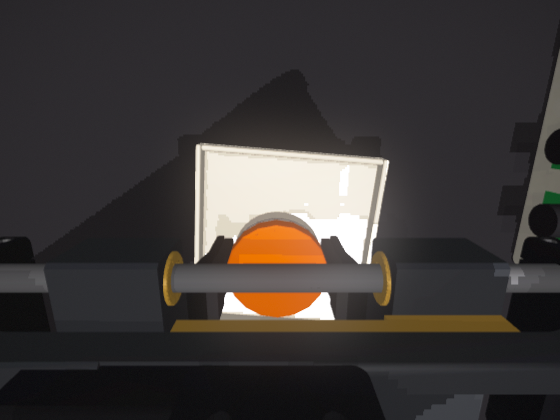

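The wrist view shows the jar held at (277,270), with the tray's far rim corners at (200,147) and (387,160).

```bash
python3 - <<'E'
from h import *
f=grab('wrist'); s=arm.sense(); print(s['eef_pos'])
a,b=cast(f,200,147,.022)[:2],cast(f,387,160,.022)[:2]; d=(b-a)/np.linalg.norm(b-a); n=np.array([d[1],-d[0]])
print(a,b,np.linalg.norm(b-a),'yaw',np.degrees(np.arctan2(d[1],d[0])),'centre',(a+b)/2+n*.09)
E
```

```text
[0.52527263 0.42638653 0.1293549 ]
[0.45555071 0.48204753] [0.61889809 0.47196773] 0.16365808070506288 yaw -3.531118563891607 centre [0.53168124 0.38717849]
```

```bash
python3 -m handwheel '[[[0,0.004,0.04],[0,0,0],0.035],[[0,0,0.04],[0,0,0],0.035],[[0,0,0.028],[0,0,0],0.035],[[0,0,0],[0,0,0],0.035],[[0,0,0],[0,0,0],0.035]]'; python3 -m handwheel '[[[0,0,0.0],[0,0,0],0.035],[[0,0,0.0],[0,0,0],0.035]]'
```

```text
clock: 6.6
eef_pos: [0.5314, 0.4245, 0.0235]
ee_rot: [2.223, 2.219, -0.002]
contact_force: [0.2, 0.7, -0.5]
finger_gap: 0.572
gripper_force: 30.0
clock: 6.8
eef_pos: [0.532, 0.4266, 0.0257]
ee_rot: [2.222, 2.221, 0.005]
contact_force: [-0.4, -0.1, -0.4]
finger_gap: 0.566
gripper_force: 30.0
```

```bash
python3 -m handwheel '[[[0,0,0.01],[0,0,0],0.035],[[0,0,0.006],[0,0,0],0.035],[[0,0,0],[0,0,0],0.035],[[0,0,0],[0,0,0],0.035],[[0,0,0],[0,0,0],0.035]]'
```

```text
clock: 7.3
eef_pos: [0.5309, 0.4261, 0.0077]
ee_rot: [2.221, 2.221, 0.0]
contact_force: [0.0, -0.9, -1.4]
finger_gap: 0.568
gripper_force: 30.0
```

```bash
python3 -m handwheel '[[[0,0,0.001],[0,0,0],0.066],[[0,0,0],[0,0,0],0.066],[[0,0,0],[0,0,0],0.066],[[0,0,-0.04],[0,0,0],0.066],[[0,0,-0.04],[0,0,0],0.066]]';  python3 -m handwheel '[[[0,0,-0.04],[0,0,0],0.08],[[-0.036,0.011,0],[0,0,0],0.08],[[-0.036,0.011,0],[0,0,0],0.08],[[-0.036,0.011,0],[0,0,0],0.08],[[-0.036,0.011,0],[0,0,0],0.08]]' >/dev/null
python3 -m handwheel '[[[-0.036,0.011,0],[0,0,0],0.08],[[-0.036,0.011,0],[0,0,0],0.08],[[-0.036,0.011,0],[0,0,0],0.08],[[-0.036,0.011,0],[0,0,0],0.08],[[-0.036,0.011,0],[0,0,0],0.08]]' >/dev/null
python3 -m handwheel '[[[-0.036,0.011,0],[0,0,0],0.08],[[-0.036,0.011,0],[0,0,0],0.08],[[-0.036,0.011,0],[0,0,0],0.08],[[0,0,0],[0,0,0],0.08],[[0,0,0],[0,0,0],0.08]]'
python3 - <<'E'
from h import *
for n in('scene','side'):
    f=grab(n)
    for c,z in(('orange',.071),('orange',.026),('green',.021)):
        for b in blobs(f,c)[:4]: print(c,b[:2],np.round(cast(f,*b[0],z)[:2],3))
print(arm.sense()['eef_pos'])
E
```

```text
clock: 7.8
eef_pos: [0.53, 0.4253, 0.0864]
ee_rot: [2.221, 2.221, -0.004]
contact_force: [-0.1, 0.7, 0.6]
finger_gap: 0.754
gripper_force: 0.0
clock: 9.3
eef_pos: [0.6628, -0.0073, 0.1266]
ee_rot: [2.224, 2.219, -0.0]
contact_force: [-0.7, 0.4, -0.6]
finger_gap: 0.919
gripper_force: 0.0
orange ((np.float64(401.7), np.float64(160.5)), 163) [0.56  0.369]
orange ((np.float64(342.3), np.float64(260.1)), 370) [ 0.66  -0.005]
orange ((np.float64(449.8), np.float64(315.0)), 329) [0.882 0.024]
orange ((np.float64(384.4), np.float64(375.2)), 671) [ 0.863 -0.153]
orange ((np.float64(401.7), np.float64(160.5)), 163) [0.531 0.427]
orange ((np.float64(342.3), np.float64(260.1)), 370) [0.638 0.029]
orange ((np.float64(449.8), np.float64(315.0)), 329) [0.875 0.059]
orange ((np.float64(384.4), np.float64(375.2)), 671) [ 0.853 -0.129]
green ((np.float64(305.7), np.float64(212.9)), 197) [0.477 0.092]
green ((np.float64(243.3), np.float64(254.0)), 356) [ 0.466 -0.101]
orange ((np.float64(229.4), np.float64(142.3)), 111) [0.509 0.355]
orange ((np.float64(396.3), np.float64(168.4)), 147) [0.898 0.033]
orange ((np.float64(329.2), np.float64(196.9)), 210) [ 0.661 -0.005]
orange ((np.float64(437.5), np.float64(204.3)), 307) [ 0.897 -0.139]
orange ((np.float64(229.4), np.float64(142.3)), 111) [0.53  0.427]
orange ((np.float64(396.3), np.float64(168.4)), 147) [0.945 0.083]
orange ((np.float64(329.2), np.float64(196.9)), 210) [0.692 0.043]
orange ((np.float64(437.5), np.float64(204.3)), 307) [ 0.944 -0.101]
green ((np.float64(248.1), np.float64(205.9)), 215) [0.474 0.101]
green ((np.float64(274.1), np.float64(257.3)), 322) [ 0.465 -0.099]
green ((np.float64(511.1), np.float64(323.8)), 131) [ 0.831 -0.452]
green ((np.float64(500.9), np.float64(328.5)), 66) [ 0.803 -0.452]
[ 0.66262834 -0.00451147  0.12649474]
```

First spent jar is in the tray at (0.531,0.427). Now the second.

```bash
python3 -m handwheel '[[[0,0,0.025],[0,0,0],0.08],[[0,0,0.025],[0,0,0],0.08],[[0,0,0.023],[0,0,0],0.08],[[0,0,0],[0,0,0],0.08],[[0,0,0],[0,0,0],0.08]]'; python3 -m handwheel '[[[0,0,0],[0,0,0],0.08],[[0,0,0],[0,0,0],0.08]]'
```

```text
clock: 9.9
eef_pos: [0.6627, -0.0047, 0.0539]
ee_rot: [-2.219, -2.223, 0.0]
contact_force: [-0.2, 0.0, 0.3]
finger_gap: 0.917
gripper_force: 0.0
clock: 10.1
eef_pos: [0.6637, -0.0057, 0.0552]
ee_rot: [2.22, 2.221, 0.003]
contact_force: [0.1, -0.5, -0.2]
finger_gap: 0.916
gripper_force: 0.0
```

```bash
python3 -m handwheel '[[[0,-0.003,0.003],[0,0,0],0.035],[[0,0,0],[0,0,0],0.035],[[0,0,0],[0,0,0],0.035],[[0,0,0],[0,0,0],0.035],[[0,0,0],[0,0,0],0.035]]';python3 -m handwheel '[[[0,0,0],[0,0,0],0.035],[[0,0,0],[0,0,0],0.035],[[0,0,-0.03],[0,0,0],0.035],[[0,0,-0.04],[0,0,0],0.035],[[0,0,-0.01],[0,0,0],0.035]]' 
python3 -m handwheel '[[[0.036,-0.013,0],[0,0,0],0.035],[[0.036,-0.013,0],[0,0,0],0.035],[[0.036,-0.013,0],[0,0,0],0.035],[[0.036,-0.013,0],[0,0,0],0.035],[[0.036,-0.013,0],[0,0,0],0.035]]' | tail -2
python3 -m handwheel '[[[0.036,-0.013,0],[0,0,0],0.035],[[0.036,-0.013,0],[0,0,0],0.035],[[0.036,-0.013,0],[0,0,0],0.035],[[0.036,-0.013,0],[0,0,0],0.035],[[0.029,-0.012,0],[0,0,0],0.035]]' 
python3 -m handwheel '[[[0,0,0],[0,0,0],0.035],[[0,0,0],[0,0,0],0.035]]'
```

```text
clock: 10.6
eef_pos: [0.6598, -0.006, 0.0506]
ee_rot: [2.221, 2.221, 0.0]
contact_force: [0.8, 0.0, 0.4]
finger_gap: 0.571
gripper_force: 30.0
clock: 11.1
eef_pos: [0.6618, -0.0064, 0.1349]
ee_rot: [2.219, 2.218, 0.007]
contact_force: [1.2, 0.1, -0.1]
finger_gap: 0.569
gripper_force: 30.0
finger_gap: 0.57
gripper_force: 30.0
clock: 12.1
eef_pos: [0.5293, 0.3494, 0.1301]
ee_rot: [-2.219, -2.223, 0.0]
contact_force: [0.2, 0.3, 0.2]
finger_gap: 0.566
gripper_force: 30.0
clock: 12.3
eef_pos: [0.5302, 0.3475, 0.13]
ee_rot: [2.219, 2.223, -0.001]
contact_force: [0.5, -0.6, -1.2]
finger_gap: 0.564
gripper_force: 30.0
```

```bash
python3 -m handwheel '[[[0,0,0.04],[0,0,0],0.035],[[0,0,0.04],[0,0,0],0.035],[[0,0,0.03],[0,0,0],0.035],[[0,0,0],[0,0,0],0.035],[[0,0,0],[0,0,0],0.035]]' >/dev/null; python3 -m handwheel '[[[0,0,0.0],[0,0,0],0.035],[[0,0,0.0],[0,0,0],0.035]]'
```

```text
clock: 13.0
eef_pos: [0.5321, 0.3475, 0.0227]
ee_rot: [2.222, 2.221, 0.005]
contact_force: [0.3, -0.7, -0.0]
finger_gap: 0.575
gripper_force: 3.0
```

```bash
python3 -m handwheel '[[[0,0,0.010],[0,0,0],0.035],[[0,0,0.005],[0,0,0],0.035],[[0,0,0],[0,0,0],0.035],[[0,0,0],[0,0,0],0.035],[[0,0,0],[0,0,0],0.035]]'
python3 - <<'E'
from h import *
for n in('scene','side'):
    f=grab(n)
    for b in blobs(f,'orange')[:2]: print(b,np.round(cast(f,*b[0],.026)[:2],3))
E
```

```text
clock: 13.5
eef_pos: [0.5307, 0.3471, 0.0056]
ee_rot: [-2.221, -2.221, 0.0]
contact_force: [-0.9, -0.1, 3.2]
finger_gap: 0.568
gripper_force: 32.2
((np.float64(384.0), np.float64(172.7)), 145, (376, 167, 16, 12)) [0.527 0.348]
((np.float64(449.6), np.float64(314.8)), 343, (435, 305, 29, 19)) [0.874 0.06 ]
((np.float64(237.2), np.float64(153.9)), 112, (231, 149, 14, 11)) [0.53 0.35]
((np.float64(396.2), np.float64(168.3)), 152, (386, 162, 19, 12)) [0.945 0.083]
```

```bash
python3 -m handwheel '[[[0,0,0],[0,0,0],0.066],[[0,0,0],[0,0,0],0.066],[[0,0,0],[0,0,0],0.066],[[0,0,-0.04],[0,0,0],0.066],[[0,0,-0.04],[0,0,0],0.066]]'
python3 -m handwheel '[[[0,0,-0.03],[0,0,0],0.08],[[-0.041,-0.009,0],[0,0,0],0.08],[[-0.041,-0.009,0],[0,0,0],0.08],[[-0.041,-0.009,0],[0,0,0],0.08],[[-0.041,-0.009,0],[0,0,0],0.08]]' >/dev/null
python3 -m handwheel '[[[-0.041,-0.01,0],[0,0,0],0.08],[[-0.041,-0.01,0],[0,0,0],0.08],[[0,0,0],[0,0,0],0.08],[[0,0,0],[0,0,0],0.08]]'
python3 - <<'E'
from h import *
for n in('scene','side'):
    f=grab(n)
    for c,z in(('orange',.026),('green',.021)):
        for b in blobs(f,c)[:2]: print(c,b[:2],np.round(cast(f,*b[0],z)[:2],3))
print(arm.sense()['eef_pos'])
E
```

```text
clock: 14.1
eef_pos: [0.5299, 0.3462, 0.085]
ee_rot: [2.221, 2.221, -0.005]
contact_force: [0.9, -0.3, -0.2]
finger_gap: 0.758
gripper_force: 0.0
clock: 15.0
eef_pos: [0.4747, 0.1004, 0.1156]
ee_rot: [-2.224, -2.219, -0.001]
contact_force: [-0.2, -0.1, -0.3]
finger_gap: 0.918
gripper_force: 0.0
orange ((np.float64(401.6), np.float64(160.5)), 164) [0.531 0.427]
orange ((np.float64(385.1), np.float64(173.3)), 164) [0.53  0.348]
green ((np.float64(307.0), np.float64(211.4)), 272) [0.476 0.098]
green ((np.float64(243.3), np.float64(253.9)), 355) [ 0.466 -0.101]
orange ((np.float64(396.0), np.float64(168.1)), 164) [0.945 0.084]
orange ((np.float64(437.3), np.float64(204.2)), 329) [ 0.944 -0.1  ]
green ((np.float64(248.2), np.float64(206.0)), 213) [0.474 0.101]
green ((np.float64(274.1), np.float64(257.3)), 323) [ 0.465 -0.099]
[0.47494043 0.10199706 0.11555273]
```

Both spent jars are in the tray. Now I descend on sample A, aiming for tip height about 3 mm.

```bash
python3 -m handwheel '[[[-0.001,0,0.035],[0,0,0],0.08],[[0,0,0.035],[0,0,0],0.08],[[0,0,0.032],[0,0,0],0.08],[[0,0,0],[0,0,0],0.08],[[0,0,0],[0,0,0],0.08]]' >/dev/null; python3 -m handwheel '[[[0,0,0],[0,0,0],0.08],[[0,0,0],[0,0,0],0.08]]'
```

```text
clock: 15.8
eef_pos: [0.476, 0.1007, 0.0151]
ee_rot: [2.221, 2.221, 0.004]
contact_force: [-0.2, 0.8, -0.1]
finger_gap: 0.918
gripper_force: 0.0
```

```bash
python3 -m handwheel '[[[0,0,0.01],[0,0,0],0.08],[[0,0,0],[0,0,0],0.035],[[0,0,0],[0,0,0],0.035],[[0,0,0],[0,0,0],0.035],[[0,0,0],[0,0,0],0.035]]'; python3 -m handwheel '[[[0,0,0],[0,0,0],0.035],[[0,0,0],[0,0,0],0.035],[[0,0,-0.04],[0,0,0],0.035],[[0,0,-0.04],[0,0,0],0.035],[[0,0,-0.04],[0,0,0],0.035]]'
python3 -m handwheel '[[[0,0.037,0],[0,0,0],0.035],[[0,0.037,0],[0,0,0],0.035],[[0,0.037,0],[0,0,0],0.035],[[0,0.037,0],[0,0,0],0.035],[[0,0.037,0],[0,0,0],0.035]]' >/dev/null
python3 -m handwheel '[[[0,0,0],[0,0,0],0.035],[[0,0,0],[0,0,0],0.035],[[0,0,0],[0,0,0],0.035]]'
python3 - <<'E'
from h import *
for n in('scene','side'):
    f=grab(n)
    for p in((.66,-.106,.05),(.66,-.006,.05)):
        u,v=map(int,proj(f,p)); g=cv2.cvtColor(f['bgr'],cv2.COLOR_BGR2GRAY)[v-15:v+16,u-18:u+19]; m=(g<60).astype(np.uint8)
        k,l,s,ce=cv2.connectedComponentsWithStats(m)
        for i in range(1,k):
            if s[i,4]>50: c=ce[i]+[u-18,v-15]; print('pad',s[i],np.round(cast(f,*c,.048),4))
    for b in blobs(f,'green')[:2]: print(b[:2],np.round(cast(f,*b[0],.139)[:2],3))
f=grab('wrist'); cv2.imwrite('pics/w3.png',f['bgr']);print(arm.sense()['eef_pos'])
E
```

```text
clock: 16.3
eef_pos: [0.4748, 0.1, 0.0037]
ee_rot: [2.222, 2.221, 0.0]
contact_force: [-1.0, -0.2, -0.9]
finger_gap: 0.639
gripper_force: 0.0
clock: 16.8
eef_pos: [0.4743, 0.0996, 0.1248]
ee_rot: [2.222, 2.221, -0.002]
contact_force: [1.3, 0.8, -0.6]
finger_gap: 0.569
gripper_force: 30.0
clock: 17.6
eef_pos: [0.6589, 0.0999, 0.1233]
ee_rot: [-2.221, -2.221, 0.001]
contact_force: [0.3, -0.0, -0.2]
finger_gap: 0.566
gripper_force: 30.0
pad [ 11   9  18  16 218] [ 0.6622 -0.1063  0.048 ]
pad [ 10   9  17  15 206] [ 0.66   -0.0065  0.048 ]
((np.float64(374.5), np.float64(209.2)), 330) [0.656 0.098]
((np.float64(243.3), np.float64(253.9)), 354) [ 0.551 -0.169]
pad [ 11  12  14  11 122] [ 0.6571 -0.1065  0.048 ]
pad [ 11  12  13  10 100] [ 0.6546 -0.0064  0.048 ]
((np.float64(311.8), np.float64(153.9)), 178) [0.661 0.102]
((np.float64(274.1), np.float64(257.3)), 322) [ 0.423 -0.198]
[0.65907737 0.10038274 0.12402772]
```

View pics/w3.png

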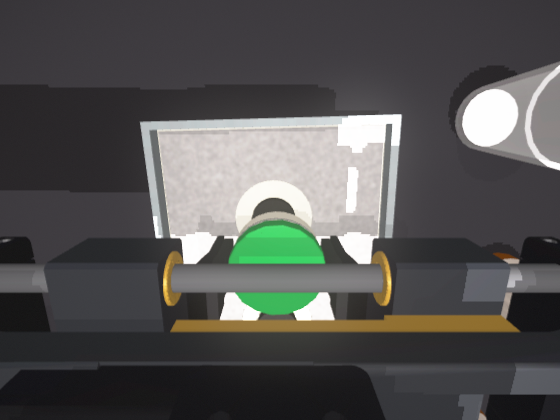

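The wrist view shows the jar held at (277,265), the pad's white ring at columns 236-312 with its top at row 180, and the far lip corners at (143,123) and (401,115).

```bash
python3 - <<'E'
from h import *
f=grab('wrist')
a,b=cast(f,143,123,.055),cast(f,401,115,.055); print(a,b,(a+b)/2)
for u,v in((236,213),(312,213),(274,180)): print(cast(f,u,v,.0405))
E
```

```text
[0.56050975 0.17372552 0.055     ] [0.74870521 0.17956473 0.055     ] [0.65460748 0.17664512 0.055     ]
[0.62432375 0.10123684 0.0405    ]
[0.68806538 0.10133845 0.0405    ]
[0.65622671 0.12924602 0.0405    ]
```

```bash
python3 -m handwheel '[[[-0.005,-0.004,0.02],[0,0,0],0.035],[[0,0,0.02],[0,0,0],0.035],[[0,0,0.018],[0,0,0],0.035],[[0,0,0],[0,0,0],0.035],[[0,0,0],[0,0,0],0.035]]' >/dev/null; python3 -m handwheel '[[[0,0,0],[0,0,0],0.035],[[0,0,0],[0,0,0],0.035]]'
```

```text
clock: 18.5
eef_pos: [0.6564, 0.0951, 0.0668]
ee_rot: [2.221, 2.221, 0.003]
contact_force: [-0.1, 0.3, -0.9]
finger_gap: 0.562
gripper_force: 30.0
```

```bash
python3 -m handwheel '[[[0,-0.001,0.008],[0,0,0],0.035],[[0,0,0],[0,0,0],0.035],[[0,0,0],[0,0,0],0.035],[[0,0,0],[0,0,0],0.035]]'
```

```text
clock: 18.9
eef_pos: [0.6547, 0.095, 0.0575]
ee_rot: [2.222, 2.221, -0.0]
contact_force: [-1.0, -0.3, -0.3]
finger_gap: 0.569
gripper_force: 30.0
```

```bash
python3 -m handwheel '[[[0,0,0.004],[0,0,0],0.035],[[0,0,0],[0,0,0],0.035],[[0,0,0],[0,0,0],0.035]]'; python3 -m handwheel '[[[0,0,0],[0,0,0],0.07],[[0,0,0],[0,0,0],0.07],[[0,0,0],[0,0,0],0.07],[[0,0,-0.04],[0,0,0],0.07],[[0,0,-0.04],[0,0,0],0.08]]'
python3 -m handwheel '[[[-0.028,-0.027,0],[0,0,0],0.08],[[-0.028,-0.027,0],[0,0,0],0.08],[[-0.028,-0.027,0],[0,0,0],0.08],[[-0.028,-0.027,0],[0,0,0],0.08],[[-0.028,-0.027,0],[0,0,0],0.08]]' >/dev/null
python3 -m handwheel '[[[-0.028,-0.027,0],[0,0,0],0.08],[[-0.028,-0.027,0],[0,0,0],0.08],[[0,0,0],[0,0,0],0.08],[[0,0,0],[0,0,0],0.08]]'
python3 - <<'E'
from h import *
for n in('scene','side'):
    f=grab(n)
    for c,z in(('orange',.026),('green',.021),('green',.071)):
        for b in blobs(f,c)[:3]: print(c,b[:2],np.round(cast(f,*b[0],z)[:2],3))
print(arm.sense()['eef_pos'])
E
```

```text
clock: 19.2
eef_pos: [0.6552, 0.0951, 0.0537]
ee_rot: [2.221, 2.221, 0.001]
contact_force: [0.5, -0.1, 1.0]
finger_gap: 0.569
gripper_force: 30.0
clock: 19.7
eef_pos: [0.6536, 0.0948, 0.1332]
ee_rot: [-2.221, -2.22, 0.005]
contact_force: [1.2, 0.6, 0.6]
finger_gap: 0.831
gripper_force: 0.0
clock: 20.6
eef_pos: [0.4656, -0.1011, 0.1339]
ee_rot: [-2.223, -2.22, -0.002]
contact_force: [1.0, 0.4, -0.1]
finger_gap: 0.917
gripper_force: 0.0
orange ((np.float64(401.6), np.float64(160.5)), 164) [0.531 0.427]
orange ((np.float64(385.0), np.float64(173.3)), 171) [0.53  0.348]
orange ((np.float64(449.7), np.float64(314.9)), 331) [0.874 0.06 ]
green ((np.float64(369.0), np.float64(233.6)), 332) [0.63  0.139]
green ((np.float64(243.2), np.float64(254.0)), 354) [ 0.466 -0.102]
green ((np.float64(369.0), np.float64(233.6)), 332) [0.655 0.094]
green ((np.float64(243.2), np.float64(254.0)), 354) [ 0.502 -0.13 ]
orange ((np.float64(395.7), np.float64(168.1)), 185) [0.944 0.085]
orange ((np.float64(436.9), np.float64(203.8)), 365) [ 0.944 -0.099]
green ((np.float64(274.0), np.float64(257.5)), 309) [ 0.465 -0.099]
green ((np.float64(507.6), np.float64(325.5)), 215) [ 0.821 -0.452]
green ((np.float64(274.0), np.float64(257.5)), 309) [ 0.447 -0.142]
green ((np.float64(507.6), np.float64(325.5)), 215) [ 0.778 -0.469]
[ 0.46639659 -0.10014003  0.13371775]
```

```bash
python3 -m handwheel '[[[0,-0.001,0.04],[0,0,0],0.08],[[0,0,0.04],[0,0,0],0.08],[[0,0,0.037],[0,0,0],0.08],[[0,0,0],[0,0,0],0.08],[[0,0,0],[0,0,0],0.08]]' >/dev/null; python3 -m handwheel '[[[0,0,0],[0,0,0],0.08],[[0,0,0],[0,0,0],0.08]]'
```

```text
clock: 21.4
eef_pos: [0.4664, -0.1008, 0.0184]
ee_rot: [2.22, 2.22, 0.004]
contact_force: [0.6, 0.2, 0.1]
finger_gap: 0.919
gripper_force: 0.0
```

```bash
python3 -m handwheel '[[[0,0,0.013],[0,0,0],0.08],[[0,0,0],[0,0,0],0.035],[[0,0,0],[0,0,0],0.035],[[0,0,0],[0,0,0],0.035],[[0,0,0],[0,0,0],0.035]]'; python3 -m handwheel '[[[0,0,0],[0,0,0],0.035],[[0,0,0],[0,0,0],0.035],[[0,0,-0.04],[0,0,0],0.035],[[0,0,-0.04],[0,0,0],0.035],[[0,0,-0.04],[0,0,0],0.035]]'
python3 -m handwheel '[[[-0.001,0.039,0],[0,0,0],0.035],[[-0.001,0.039,0],[0,0,0],0.035],[[-0.001,0.039,0],[0,0,0],0.035],[[-0.001,0.039,0],[0,0,0],0.035],[[-0.001,0.039,0],[0,0,0],0.035]]' >/dev/null
python3 -m handwheel '[[[0,0,0],[0,0,0],0.035],[[0,0,0],[0,0,0],0.035],[[0,0,0],[0,0,0],0.035]]'
```

```text
clock: 21.9
eef_pos: [0.4648, -0.101, 0.0037]
ee_rot: [2.221, 2.221, 0.0]
contact_force: [-0.0, -0.1, -0.3]
finger_gap: 0.637
gripper_force: 0.0
clock: 22.4
eef_pos: [0.4641, -0.1013, 0.1247]
ee_rot: [-2.222, -2.221, 0.002]
contact_force: [1.8, 1.4, -0.4]
finger_gap: 0.566
gripper_force: 30.0
clock: 23.2
eef_pos: [0.6588, -0.1064, 0.1233]
ee_rot: [-2.222, -2.22, 0.001]
contact_force: [0.1, -0.2, -1.0]
finger_gap: 0.566
gripper_force: 30.0
```

```bash
python3 -m handwheel '[[[0,0.001,0.022],[0,0,0],0.035],[[0,0,0.022],[0,0,0],0.035],[[0,0,0.022],[0,0,0],0.035],[[0,0,0],[0,0,0],0.035],[[0,0,0],[0,0,0],0.035]]' >/dev/null; python3 -m handwheel '[[[0,0,0],[0,0,0],0.035],[[0,0,0],[0,0,0],0.035],[[0,0,0],[0,0,0],0.035]]'
```

```text
clock: 24.0
eef_pos: [0.6611, -0.106, 0.0585]
ee_rot: [2.221, 2.221, 0.001]
contact_force: [-0.1, 0.0, -1.2]
finger_gap: 0.566
gripper_force: 30.0
```

```bash
python3 -m handwheel '[[[0,0,0.005],[0,0,0],0.035],[[0,0,0],[0,0,0],0.035],[[0,0,0],[0,0,0],0.035]]'; python3 -m handwheel '[[[0,0,0],[0,0,0],0.07],[[0,0,0],[0,0,0],0.07],[[0,0,0],[0,0,0],0.07],[[0,0,-0.04],[0,0,0],0.07],[[0,0,-0.04],[0,0,0],0.07]]'
python3 -m handwheel '[[[0,0,-0.04],[0,0,0],0.07],[[0,0,0],[0,0,0],0.07]]' >/dev/null
python3 - <<'E'
from h import *
for n in('scene','side'):
    f=grab(n); cv2.imwrite(f'pics/f_{n}.png',f['bgr'])
    for c,z in(('orange',.026),('green',.071),('green',.0555)):
        for b in blobs(f,c,15)[:4]: print(c,b[:2],np.round(cast(f,*b[0],z)[:2],3))
    print('box',[np.round(cast(f,*p,.055)[:2],4).tolist() for p in {'scene':[(138.5,302.5),(194.5,354),(127.5,413.5),(73,350)],'side':[]}[n]])
    k=f['bgr']; cr=k[300:420,70:210] if n=='scene' else k[300:420,300:440]
    cv2.imwrite(f'pics/k_{n}2.png',cv2.resize(cr,None,fx=5,fy=5,interpolation=cv2.INTER_CUBIC))
E
python3 -c "
import cv2,numpy as np
a=[cv2.imread(f'pics/k_{n}2.png')[:, :] for n in('scene','side')]
cv2.imwrite('pics/kk.png',cv2.resize(np.hstack(a),(800,343)))"
```

```text
clock: 24.3
eef_pos: [0.6615, -0.1061, 0.0533]
ee_rot: [2.221, 2.221, 0.002]
contact_force: [0.3, 0.6, 4.9]
finger_gap: 0.569
gripper_force: 30.0
clock: 24.8
eef_pos: [0.6597, -0.1058, 0.1322]
ee_rot: [-2.22, -2.22, 0.004]
contact_force: [1.9, -0.3, 1.0]
finger_gap: 0.797
gripper_force: 0.0
orange ((np.float64(401.7), np.float64(160.6)), 164) [0.531 0.427]
orange ((np.float64(385.0), np.float64(173.3)), 173) [0.53  0.348]
orange ((np.float64(449.8), np.float64(314.8)), 328) [0.874 0.06 ]
orange ((np.float64(384.6), np.float64(375.3)), 672) [ 0.854 -0.129]
green ((np.float64(373.7), np.float64(236.0)), 162) [0.666 0.095]
green ((np.float64(309.4), np.float64(290.0)), 481) [ 0.661 -0.107]
green ((np.float64(165.2), np.float64(369.2)), 37) [ 0.597 -0.389]
green ((np.float64(373.7), np.float64(236.0)), 162) [0.659 0.109]
green ((np.float64(309.4), np.float64(290.0)), 481) [ 0.654 -0.097]
green ((np.float64(165.2), np.float64(369.2)), 37) [ 0.587 -0.386]
box [[0.4374, -0.3406], [0.6005, -0.335], [0.606, -0.4695], [0.4412, -0.4743]]
orange ((np.float64(229.2), np.float64(142.2)), 114) [0.529 0.428]
orange ((np.float64(236.8), np.float64(154.4)), 122) [0.528 0.348]
orange ((np.float64(396.4), np.float64(168.4)), 145) [0.945 0.083]
orange ((np.float64(437.6), np.float64(204.3)), 299) [ 0.944 -0.101]
green ((np.float64(309.1), np.float64(176.8)), 175) [0.653 0.095]
green ((np.float64(349.4), np.float64(221.2)), 256) [ 0.66  -0.105]
green ((np.float64(511.1), np.float64(323.8)), 130) [ 0.787 -0.469]
green ((np.float64(500.9), np.float64(328.5)), 65) [ 0.761 -0.469]
green ((np.float64(309.1), np.float64(176.8)), 175) [0.664 0.113]
green ((np.float64(349.4), np.float64(221.2)), 256) [ 0.67  -0.092]
green ((np.float64(511.1), np.float64(323.8)), 130) [ 0.8   -0.464]
green ((np.float64(500.9), np.float64(328.5)), 65) [ 0.774 -0.464]
box []
```

View pics/kk.png

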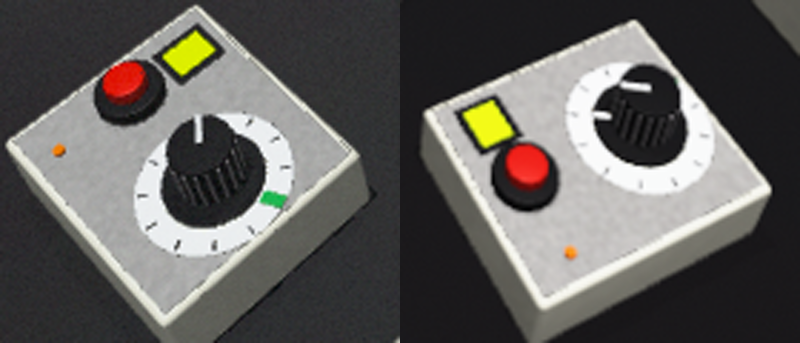

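Scene half: green mark at (272,200), ring centre at about (215,184), knob-top line at (198,130). Side half: pointer on the skirt at (602,115), ring centre at about (640,128). All jars are where they should be.

```bash
python3 - <<'E'
from h import *
K=[]
for n,e in(('scene',(145.2,364.4)),('side',(384,344.8))):
    f=grab(n); print(n,'ring hand',np.round(cast(f,*e,.056),4))
    # ring outer points: white & low saturation near knob, radial scan
    g=cv2.cvtColor(f['bgr'],cv2.COLOR_BGR2HSV); m=cv2.inRange(g,(0,0,190),(180,40,255)); u,v=map(int,e)
    M=np.zeros_like(m); M[v-32:v+33,u-34:u+35]=m[v-32:v+33,u-34:u+35]
    k,l,s,ce=cv2.connectedComponentsWithStats(M); i=1+np.argmax(s[1:,4]); c=max(cv2.findContours((l==i).astype(np.uint8),0,2)[0],key=cv2.contourArea)
    h=cv2.convexHull(c)[:,0]; P=np.array([cast(f,*p,.0555)[:2] for p in h]); 
    A=np.c_[2*P,np.ones(len(P))]; x=np.linalg.lstsq(A,(P**2).sum(1),rcond=None)[0]; r=np.sqrt(x[2]+x[0]**2+x[1]**2)
    print('fit',s[i],x[:2],r)
    if n=='side': print('pointer',cast(f,370.7,340.2,.062))
    else: print('mark',cast(f,165.2,369.2,.056))
    for b in blobs(f,'red'): print('red',b[0],cast(f,*b[0],.075))
E
```

```text
scene ring hand [ 0.556  -0.4041  0.056 ]
fit [117 349  63  48 765] [ 0.55885663 -0.3994003 ] 0.05187713587723095
mark [ 0.58776443 -0.38617194  0.056     ]
red (np.float64(113.2), np.float64(328.5)) [ 0.46900635 -0.40716     0.075     ]
side ring hand [ 0.5518 -0.405   0.056 ]
fit [ 350  312   69   65 2616] [ 0.5377875  -0.40420082] 0.07359801568718831
pointer [ 0.53185402 -0.39027603  0.062     ]
red (np.float64(267.5), np.float64(63.2)) [0.86558087 0.90559639 0.075     ]
red (np.float64(344.0), np.float64(357.8)) [ 0.46430207 -0.40650594  0.075     ]
```

```bash
python3 -m handwheel '[[[-0.037,-0.013,0],[0,0,0],0.06],[[-0.037,-0.013,0],[0,0,0],0.06],[[-0.037,-0.013,0],[0,0,0],0.06],[[-0.037,-0.013,0],[0,0,0],0.06],[[-0.037,-0.013,0],[0,0,0],0.06]]' >/dev/null
python3 -m handwheel '[[[-0.037,-0.013,0],[0,0,0],0.06],[[-0.037,-0.013,0],[0,0,0],0.06],[[-0.037,-0.013,0],[0,0,0],0.06],[[0,0,0],[0,0,0],0.06],[[0,0,0],[0,0,0],0.06]]'
python3 - <<'E'
from h import *
s=arm.sense(); print(s['eef_pos'],s['joint_pos']); f=grab('wrist'); cv2.imwrite('pics/w4.png',f['bgr'])
E
```

```text
clock: 26.2
eef_pos: [0.5554, -0.4027, 0.171]
ee_rot: [-2.223, -2.217, 0.002]
contact_force: [0.6, 1.0, -0.8]
finger_gap: 0.688
gripper_force: 0.0
[ 0.55535169 -0.40272577  0.17096556] [ 0.03470103  0.52651636  0.76226583  1.45991866 -0.36701838  1.30416472
  0.82385238]
```

View pics/w4.png

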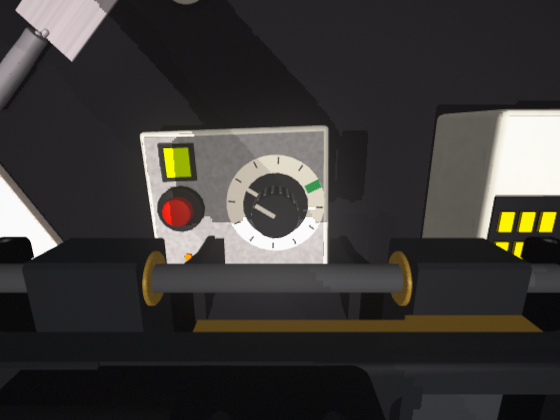

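The wrist view shows the skirt pointer at about (252,193), the mark's inner end at about (307,189), the ring centre at about (277,202) and the button at (178,211).

```bash
python3 - <<'E'
from h import *
f=grab('wrist')
h=cv2.cvtColor(f['bgr'],cv2.COLOR_BGR2HSV)
m=cv2.inRange(h,(60,120,50),(90,255,200)); M=np.zeros_like(m); M[170:205,295:330]=m[170:205,295:330]
ys,xs=np.nonzero(M); mk=cast(f,xs.mean(),ys.mean(),.056)[:2]
# ring extremes: outer left/right/top
L=[cast(f,*p,.0555)[:2] for p in((227,203),(325,205),(276,155),(276,250),(243,168),(310,169))]
P=np.array(L);A=np.c_[2*P,np.ones(len(P))];x=np.linalg.lstsq(A,(P**2).sum(1),rcond=None)[0]; c=x[:2]; print('centre',c,'r',np.sqrt(x[2]+c@c))
for n,q in(('mark',mk),('ptr',cast(f,250,192,.062)[:2])):
    d=q-c; print(n,q,np.linalg.norm(d),np.degrees(np.arctan2(d[1],d[0])))
t=cast(f,265,211,.098)[:2]; t2=cast(f,256,206,.098)[:2]; t3=cast(f,274,217,.098)[:2]; print('topline',t2,t3,np.degrees(np.arctan2(*(t2-t3)[::-1])))
print('button',cast(f,178,211,.072))
v=f['bgr'][140:260,210:340]; cv2.imwrite('pics/w4c.png',cv2.resize(v,None,fx=5,fy=5,interpolation=cv2.INTER_CUBIC))
E
```

```text
centre [ 0.55503088 -0.4010869 ] r 0.045952188901071216
mark [ 0.58780322 -0.38479766] 0.0365973444255591 26.429329754901897
ptr [ 0.53141734 -0.38763587] 0.027175899527114918 150.33276477889666
topline [ 0.53927246 -0.39147109] [ 0.55363453 -0.4006084 ] 147.5350377572541
button [ 0.46778464 -0.40290014  0.072     ]
```

View pics/w4c.png

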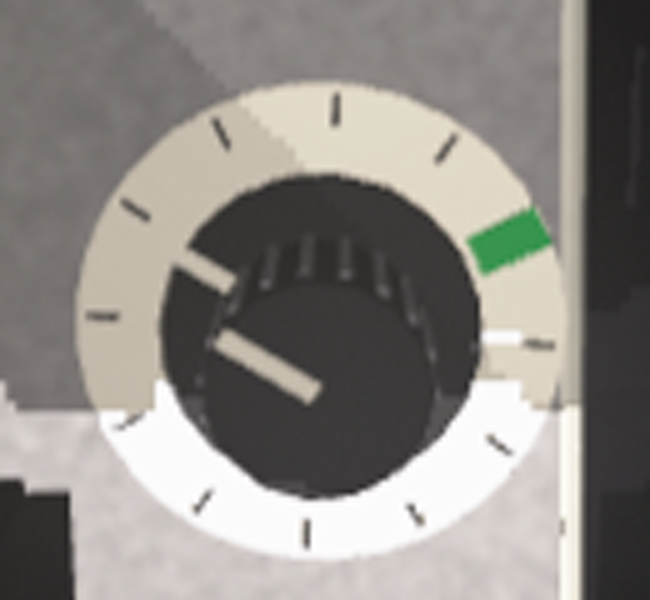

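The crop shows the pointer's outer end at (175,258) and the mark's inner end at (475,257). That makes about 122° (2.13 rad) clockwise. Descend and grip.

```bash
python3 -m handwheel '[[[0,0,0.035],[0,0,0],0.06],[[0,0,0.035],[0,0,0],0.06],[[0,0,0.022],[0,0,0],0.06],[[0,0,0],[0,0,0],0.06],[[0,0,0],[0,0,0],0.06]]' >/dev/null; python3 -m handwheel '[[[0,0,0],[0,0,0],0.06],[[0,0,0],[0,0,0],0.06],[[0,0,0],[0,0,0],0.06]]'
```

```text
clock: 27.1
eef_pos: [0.5573, -0.4023, 0.0817]
ee_rot: [2.22, 2.22, 0.001]
contact_force: [-0.9, -0.2, -0.7]
finger_gap: 0.69
gripper_force: 0.0
```

```bash
python3 -m handwheel '[[[0,-0.002,0.012],[0,0,0],0.06],[[0,0,0],[0,0,0],0.06],[[0,0,0],[0,0,0],0.02],[[0,0,0],[0,0,0],0.02],[[0,0,0],[0,0,0],0.02]]'; python3 -m handwheel '[[[0,0,0],[0,0,0],0.02],[[0,0,0],[0,0,0],0.02],[[0,0,0],[0,0,0],0.02]]'
```

```text
clock: 27.6
eef_pos: [0.5548, -0.4021, 0.0687]
ee_rot: [2.221, 2.221, -0.0]
contact_force: [0.4, -0.4, 0.5]
finger_gap: 0.504
gripper_force: 0.0
clock: 27.9
eef_pos: [0.5539, -0.4022, 0.0688]
ee_rot: [-2.221, -2.22, 0.001]
contact_force: [-5.6, 1.3, 4.4]
finger_gap: 0.425
gripper_force: 30.0
```

```bash
for i in 1; do python3 -m handwheel '[[[0,0,0],[0,0,0.14],0.02],[[0,0,0],[0,0,0.14],0.02],[[0,0,0],[0,0,0.14],0.02],[[0,0,0],[0,0,0.14],0.02],[[0,0,0],[0,0,0.14],0.02]]'; done; python3 -m handwheel '[[[0,0,0],[0,0,0.14],0.02],[[0,0,0],[0,0,0.14],0.02],[[0,0,0],[0,0,0.14],0.02],[[0,0,0],[0,0,0.14],0.02],[[0,0,0],[0,0,0.14],0.02]]'; python3 -m handwheel '[[[0,0,0],[0,0,0.14],0.02],[[0,0,0],[0,0,0.14],0.02],[[0,0,0],[0,0,0.14],0.02],[[0,0,0],[0,0,0],0.02],[[0,0,0],[0,0,0],0.02]]'
python3 - <<'E'
from h import *
s=arm.sense(); print(s['joint_pos'],np.degrees(np.arctan2(*R.from_rotvec(s['ee_rot']).as_matrix()[[1,0],1])))
a=[]
for n,(u,v) in(('scene',(145,364)),('side',(384,345))):
    b=grab(n)['bgr'][v-40:v+40,u-50:u+50]; a.append(cv2.resize(b,None,fx=4,fy=4,interpolation=cv2.INTER_CUBIC))
cv2.imwrite('pics/t1.png',np.hstack(a))
E
```

```text
clock: 28.4
eef_pos: [0.5541, -0.4022, 0.0688]
ee_rot: [-2.852, -1.316, 0.001]
contact_force: [-5.4, 0.9, 3.4]
finger_gap: 0.428
gripper_force: 30.0
clock: 28.9
eef_pos: [0.5542, -0.4024, 0.0688]
ee_rot: [3.13, 0.258, -0.001]
contact_force: [-4.5, -0.1, 1.2]
finger_gap: 0.427
gripper_force: 30.0
clock: 29.4
eef_pos: [0.5542, -0.4026, 0.0688]
ee_rot: [3.116, -0.389, -0.001]
contact_force: [-6.2, -1.1, 4.2]
finger_gap: 0.432
gripper_force: 30.0
[-0.15120526  0.79382024  1.10322145  1.57529512 -0.73688056  1.23975369
 -0.73720216] -104.24000233504309
```

View pics/t1.png

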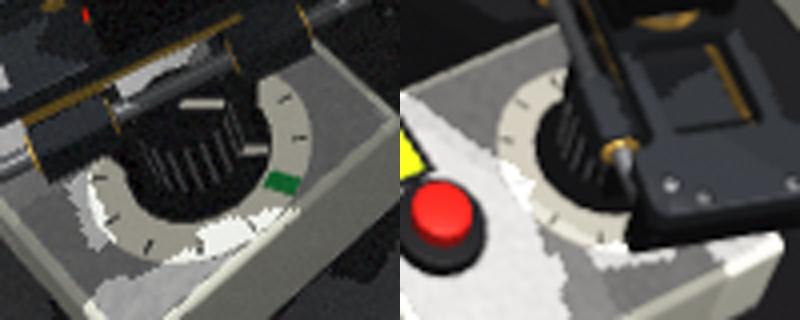

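The pointer's outer end is at (266,149) in the scene half and the mark's inner end at about (268,180).

```bash
python3 - <<'E'
from h import *
f=grab('scene'); c=np.array([.5545,-.4025])
for q in(cast(f,161.5,361.25,.062),cast(f,162.2,368.7,.056),cast(f,165.2,369.2,.056)):
    d=q[:2]-c; print(q,np.linalg.norm(d),np.degrees(np.arctan2(d[1],d[0])))
E
```

```text
[ 0.5748564  -0.38315859  0.062     ] 0.028079762571373644 43.5353909902391
[ 0.58336913 -0.38907656  0.056     ] 0.03183733236383118 24.937280949944014
[ 0.58776443 -0.38617194  0.056     ] 0.03705573540787004 26.14441448954022
```

```bash
python3 -m handwheel '[[[0,0,0],[0,0,0.145],0.02],[[0,0,0],[0,0,0.145],0.02],[[0,0,0],[0,0,0.02],0.02],[[0,0,0],[0,0,0],0.02],[[0,0,0],[0,0,0],0.02]]'; python3 -m handwheel '[[[0,0,0],[0,0,0],0.02],[[0,0,0],[0,0,0],0.02],[[0,0,0],[0,0,0],0.02]]'
python3 - <<'E'
from h import *
s=arm.sense(); print(np.degrees(np.arctan2(*R.from_rotvec(s['ee_rot']).as_matrix()[[1,0],1])))
b=grab('scene')['bgr'][324:404,95:195]; cv2.imwrite('pics/t2.png',cv2.resize(b,None,fx=4,fy=4,interpolation=cv2.INTER_CUBIC))
E
```

```text
clock: 30.05
eef_pos: [0.5541, -0.4026, 0.0688]
ee_rot: [3.019, -0.866, -0.0]
contact_force: [-5.4, -1.5, 4.2]
finger_gap: 0.434
gripper_force: 30.0
clock: 30.35
eef_pos: [0.5541, -0.4027, 0.0688]
ee_rot: [3.019, -0.866, -0.0]
contact_force: [-5.7, -1.6, 3.3]
finger_gap: 0.429
gripper_force: 30.0
-122.02004310876633
```

View pics/t2.png

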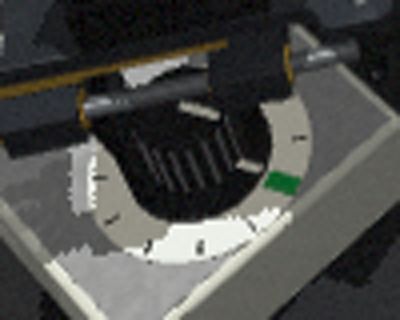

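The pointer's end at (260,167) aims at the mark at (283,182), within a few degrees. Now pull up.

```bash
python3 -m handwheel '[[[0,0,-0.004],[0,0,0.03],0.02],[[0,0,-0.004],[0,0,0],0.02],[[0,0,-0.004],[0,0,0],0.02],[[0,0,0],[0,0,0],0.02],[[0,0,0],[0,0,0],0.02]]'; python3 -m handwheel '[[[0,0,-0.002],[0,0,0],0.02],[[0,0,0],[0,0,0],0.02],[[0,0,0],[0,0,0],0.02]]'
```

```text
clock: 30.9
eef_pos: [0.5541, -0.4026, 0.0805]
ee_rot: [3.005, -0.913, -0.001]
contact_force: [-4.8, -2.5, 1.0]
finger_gap: 0.427
gripper_force: 30.0
clock: 31.2
eef_pos: [0.5541, -0.4026, 0.0822]
ee_rot: [3.005, -0.913, -0.001]
contact_force: [-3.9, -3.1, -1.6]
finger_gap: 0.429
gripper_force: 30.0
```

```bash
python3 -m handwheel '[[[0,0,-0.003],[0,0,0],0.02],[[0,0,0],[0,0,0],0.02],[[0,0,0],[0,0,0],0.02]]'; python3 -m handwheel '[[[0,0,0],[0,0,0],0.06],[[0,0,0],[0,0,0],0.06],[[0,0,0],[0,0,0],0.06],[[0,0,-0.03],[0,0,0],0.06],[[0,0,-0.04],[0,0,0],0.06]]'
python3 -m handwheel '[[[0,0,-0.04],[0,0,0],0.0],[[0,0,0],[0,0,-0.14],0.0],[[0,0,0],[0,0,-0.14],0.0],[[0,0,0],[0,0,-0.14],0.0],[[0,0,0],[0,0,-0.14],0.0]]' >/dev/null
python3 -m handwheel '[[[0,0,0],[0,0,-0.14],0.0],[[0,0,0],[0,0,-0.14],0.0],[[0,0,0],[0,0,-0.14],0.0],[[0,0,0],[0,0,-0.14],0.0],[[0,0,0],[0,0,-0.14],0.0]]' >/dev/null
python3 -m handwheel '[[[0,0,0],[0,0,-0.14],0.0],[[0,0,0],[0,0,-0.14],0.0],[[0,0,0],[0,0,-0.14],0.0],[[0,0,0],[0,0,-0.14],0.0],[[0,0,0],[0,0,-0.14],0.0]]' >/dev/null
python3 -m handwheel '[[[0,0,0],[0,0,-0.14],0.0],[[0,0,0],[0,0,0],0.0],[[0,0,0],[0,0,0],0.0]]'
python3 - <<'E'
from h import *
f=grab('wrist'); print(arm.sense()['eef_pos'])
u,v=map(int,proj(f,(.52,-.39,.06))); v=max(60,min(v,360)); cv2.imwrite('pics/w5.png',cv2.resize(f['bgr'][max(0,v-90):v+90,max(0,u-120):u+120],None,fx=3,fy=3,interpolation=cv2.INTER_CUBIC)); print(u,v)
for n in('scene','side'):
    f=grab(n)
    for c,z in(('orange',.026),('green',.071),('red',.073)):
        for b in blobs(f,c,15)[:3]: print(c,b[:2],np.round(cast(f,*b[0],z)[:2],3))
E
```

```text
clock: 31.5
eef_pos: [0.554, -0.4023, 0.0833]
ee_rot: [3.005, -0.913, -0.003]
contact_force: [-0.9, -8.1, -15.9]
finger_gap: 0.429
gripper_force: 30.0
clock: 32.0
eef_pos: [0.5547, -0.4006, 0.1549]
ee_rot: [-3.005, 0.911, 0.004]
contact_force: [0.6, -0.9, 0.6]
finger_gap: 0.678
gripper_force: 0.0
clock: 33.8
eef_pos: [0.555, -0.4019, 0.1959]
ee_rot: [2.291, 2.149, 0.001]
contact_force: [0.3, -0.2, 0.3]
finger_gap: 0.008
gripper_force: 0.0
[ 0.55491102 -0.40187911  0.19580718]
241 190
orange ((np.float64(401.7), np.float64(160.6)), 164) [0.531 0.427]
orange ((np.float64(385.0), np.float64(173.5)), 150) [0.531 0.347]
orange ((np.float64(449.4), np.float64(314.7)), 348) [0.874 0.06 ]
green ((np.float64(368.9), np.float64(233.7)), 340) [0.655 0.093]
green ((np.float64(309.3), np.float64(289.6)), 463) [ 0.661 -0.106]
green ((np.float64(165.1), np.float64(369.2)), 35) [ 0.596 -0.389]
red ((np.float64(557.5), np.float64(115.2)), 44) [0.77  0.869]
red ((np.float64(109.2), np.float64(330.3)), 64) [ 0.466 -0.414]
orange ((np.float64(229.1), np.float64(138.6)), 16) [0.536 0.45 ]
orange ((np.float64(229.6), np.float64(144.9)), 40) [0.525 0.411]
orange ((np.float64(237.3), np.float64(157.1)), 45) [0.524 0.332]
green ((np.float64(309.1), np.float64(176.8)), 175) [0.653 0.095]
green ((np.float64(349.3), np.float64(221.2)), 254) [ 0.659 -0.105]
green ((np.float64(511.2), np.float64(323.8)), 137) [ 0.787 -0.469]
red ((np.float64(267.5), np.float64(63.2)), 64) [0.868 0.911]
red ((np.float64(344.0), np.float64(358.1)), 187) [ 0.465 -0.406]
```

View pics/w5.png

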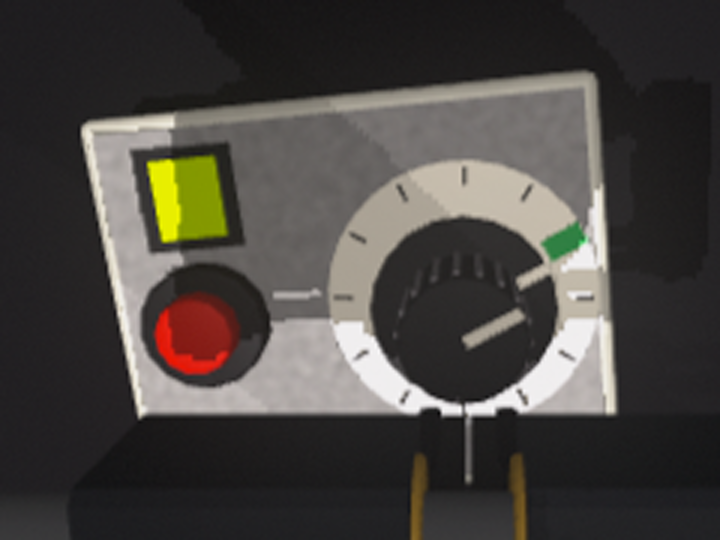

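The knob is up. The pointer's end is at (548,268) in the crop and the mark's inner end at (547,247), and the button is at (197,332). Checking the distance at the raised height.

```bash
python3 - <<'E'
from h import *
f=grab('wrist'); c=np.array([.5545,-.402])
for z,(x,y) in((.076,(549,267)),(.056,(547,248)),(.062,(549,267)),(.074,(197,332))):
    q=cast(f,121+x/3,100+y/3,z)[:2]; d=q-c; print(q,np.linalg.norm(d),np.degrees(np.arctan2(d[1],d[0])))
s=arm.sense();print(s['eef_pos'],np.degrees(np.arctan2(*R.from_rotvec(s['ee_rot']).as_matrix()[[1,0],1])))
E
```

```text
[ 0.58068237 -0.38937133] 0.029068883953326886 25.74963684281852
[ 0.58181057 -0.38699867] 0.031159386990735147 28.77939776899019
[ 0.58176532 -0.39226398] 0.02895147482563876 19.650847050538204
[ 0.46680002 -0.40416012] 0.08772658132273062 -178.58904784556975
[ 0.5548475  -0.40185637  0.1955659 ] -3.5442932912089047
```

Pointer is 2.6 mm from the mark, locked. Now over the button.

```bash
python3 -m handwheel '[[[-0.004,-0.044,0],[0,0,0],0.0],[[-0.0045,-0.044,0],[0,0,0],0.0],[[0,0,0],[0,0,0],0.0],[[0,0,0.04],[0,0,0],0.0],[[0,0,0.04],[0,0,0],0.0]]' >/dev/null; python3 -m handwheel '[[[0,0,0],[0,0,0],0.0],[[0,0,0],[0,0,0],0.0],[[0,0,0],[0,0,0],0.0]]'
```

```text
clock: 34.8
eef_pos: [0.4671, -0.4062, 0.1177]
ee_rot: [2.286, 2.151, 0.0]
contact_force: [-0.4, 0.1, -0.4]
finger_gap: 0.009
gripper_force: 0.0
```

```bash
python3 -m handwheel '[[[0,0,0.015],[0,0,0],0.0],[[0,0,0.015],[0,0,0],0.0],[[0,0,0.006],[0,0,0],0.0],[[0,0,0],[0,0,0],0.0],[[0,0,0],[0,0,0],0.0]]'; python3 -m handwheel '[[[0,0,0.003],[0,0,0],0.0],[[0,0,0],[0,0,0],0.0]]';python3 -m handwheel '[[[0,0,0.003],[0,0,0],0.0],[[0,0,0],[0,0,0],0.0]]'
```

```text
clock: 35.3
eef_pos: [0.4663, -0.4053, 0.0795]
ee_rot: [-2.287, -2.153, 0.0]
contact_force: [-0.4, 0.0, 0.2]
finger_gap: 0.003
gripper_force: 0.0
clock: 35.5
eef_pos: [0.4666, -0.4055, 0.0768]
ee_rot: [2.287, 2.153, 0.0]
contact_force: [0.6, 0.6, 1.4]
finger_gap: -0.0
gripper_force: 0.9
clock: 35.7
eef_pos: [0.4666, -0.4055, 0.0738]
ee_rot: [2.287, 2.153, -0.0]
contact_force: [0.9, -0.8, 4.2]
finger_gap: 0.005
gripper_force: 1.8
```

```bash
python3 -m handwheel '[[[0,0,0.002],[0,0,0],0.0],[[0,0,0],[0,0,0],0.0]]'; python3 -m handwheel '[[[0,0,0.002],[0,0,0],0.0],[[0,0,0],[0,0,0],0.0]]'
```

```text
clock: 35.9
eef_pos: [0.4666, -0.4055, 0.0718]
ee_rot: [2.287, 2.153, -0.0]
contact_force: [-0.1, -2.1, 4.7]
finger_gap: 0.002
gripper_force: 2.3
clock: 36.1
eef_pos: [0.4667, -0.4056, 0.0713]
ee_rot: [2.287, 2.153, 0.002]
contact_force: [-3.6, 3.4, 19.1]
finger_gap: 0.006
gripper_force: 9.4
```

Bottomed out at 19 N, so fully pressed. Now release, retract and do a final check.

```bash
python3 -m handwheel '[[[0,0,0],[0,0,0],0.0],[[0,0,-0.03],[0,0,0],0.0],[[0,0,-0.04],[0,0,0],0.0],[[0,0,-0.04],[0,0,0],0.0],[[0,0,-0.02],[0,0,0],0.0]]'; python3 -m handwheel '[[[0,0,0],[0,0,0],0.0],[[0,0,0],[0,0,0],0.0],[[0,0,0],[0,0,0],0.0]]' >/dev/null
python3 - <<'E'
from h import *
for n in('scene','side'):
    f=grab(n)
    for c,z in(('orange',.026),('green',.071),('blue',.021)):
        for b in blobs(f,c,15)[:3]: print(c,b[:2],np.round(cast(f,*b[0],z)[:2],3))
    if n=='scene': cv2.imwrite('pics/end.png',f['bgr'])
E
```

```text
clock: 36.6
eef_pos: [0.4667, -0.4057, 0.2025]
ee_rot: [2.286, 2.152, 0.001]
contact_force: [0.9, -0.4, 0.2]
finger_gap: 0.006
gripper_force: 0.0
orange ((np.float64(401.7), np.float64(160.6)), 162) [0.531 0.427]
orange ((np.float64(385.1), np.float64(173.5)), 146) [0.531 0.347]
orange ((np.float64(449.2), np.float64(314.6)), 361) [0.873 0.06 ]
green ((np.float64(368.9), np.float64(233.6)), 337) [0.655 0.094]
green ((np.float64(309.3), np.float64(289.6)), 464) [ 0.661 -0.106]
green ((np.float64(165.2), np.float64(369.2)), 37) [ 0.597 -0.389]
blue ((np.float64(279.2), np.float64(233.0)), 308) [ 0.478 -0.001]
blue ((np.float64(210.5), np.float64(278.7)), 404) [ 0.467 -0.195]
orange ((np.float64(229.6), np.float64(145.2)), 37) [0.524 0.409]
orange ((np.float64(237.3), np.float64(157.3)), 41) [0.524 0.331]
orange ((np.float64(436.7), np.float64(203.7)), 375) [ 0.944 -0.098]
green ((np.float64(284.8), np.float64(111.9)), 16) [0.75  0.471]
green ((np.float64(309.0), np.float64(176.8)), 174) [0.653 0.095]
green ((np.float64(507.5), np.float64(325.5)), 216) [ 0.777 -0.469]
blue ((np.float64(262.8), np.float64(228.7)), 263) [0.477 0.002]
blue ((np.float64(288.2), np.float64(287.4)), 242) [ 0.458 -0.192]
```

View pics/end.png

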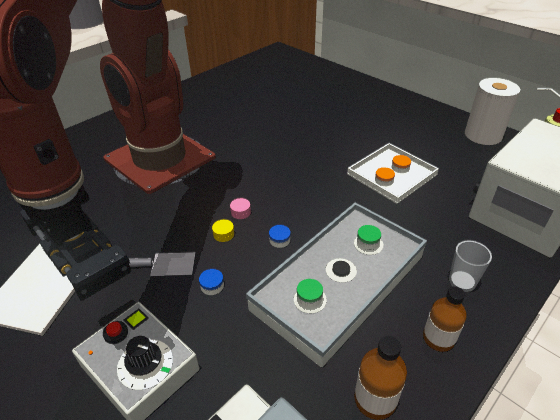

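The final view shows the greens on pads at (369,236) and (310,292), the oranges upright in the tray at (402,161) and (385,174), the blues untouched, the knob up at the mark and the arm clear.

```bash
python3 -c "
from plant import arm
print(arm.sign_off())"
```

```text
the job is handed in; nothing more can be done
None
```

The changeover is finished and handed in (no verdict was returned): both spent jars are in the tray, both samples stand on their own pads, the knob is locked about 2.6 mm from the mark, and the start button was pressed fully down and released.

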